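# Roll the steel roller home into its cradle under the hand block

## Task

Take the wooden hand block by its post, lay its flat sole on top of the steel roller and roll the roller under it along the bench, over the low sill and into the aluminium cradle until it lies home and square against the stop; never press it with more than 14 N, and while it rides over the sill keep at least 6 N on it so that it neither scuffs nor runs away. The roller is only to be rolled under the flat sole: do not touch it with the gripper, lift it or push it with the block's edge. Then set the block down flat on the middle of its black rubber mat, let go, and leave everything else on the bench where it is.

Things in the scene. Friction and masses are not known exactly. Their poses are not given: they have to be found in the camera images.
- block: wooden hand block, loose, 0.22 kg: a flat plate 140 (its x) x 70 (its y) x 14 mm high with a square post 30 x 30 mm upright on its middle. Origin at the centre of the flat sole (underside), z up. Starts standing flat on the mat
- post_top (a point): top of the block's post, 60 mm above its sole; 46 mm of post stands above the plate. Hold the block here from above, across either pair of the post's faces (they face along the block's x and y)
- mat: black rubber mat, fixed, 200 (its x) x 120 (its y) x 4 mm thick. Origin at the centre of its underside, on the bench. The block starts on its middle, and must end flat with its own middle within 35 mm of the mat's middle
- roller: steel roller, loose, diameter 60 mm, length 120 mm, 0.4 to 0.6 kg. Origin at its centre; its axis is its own y (x and z turn as it rolls). Starts lying on the bench at cradle x -75 to -105 mm, its axis within 3 degrees of the cradle's y. Rolls freely, its top moving twice as far as its centre. The contact is stiff: some 2 mm of block height lie between no press and too much, so the press must be felt
- cradle: aluminium cradle, fixed on the bench, open on top; origin on the bench under the axis of the seated roller. The roller enters along the cradle's +x over a sill, and lies at home on the bare bench between sill and stop with 0.5 to 7 mm of play (more over a low sill). Side cheeks 25 mm high, inner faces at y = -75 and +75 mm, from x = -28 to +34 mm. All of it is lower than the roller's top (60 mm)
- sill (a point): point on the bench under the middle of the sill, a square-edged bar 10 mm wide across the cradle (x = -28 to -18 mm). Its top stands 2 to 5.5 mm above the bench, wherever its screws were left: nobody measured it, feel it. All these surfaces have friction 0.51 to 0.72, and too light a palm slips when the roller has to climb: that takes up to 9 N straight down
- stop (a point): middle of the top edge of the stop's face: an upright plate 12 mm thick, 38 mm high, its face at cradle x = +30.5 mm, against which the roller ends
- nest (a point): centre of the roller when it is home: cradle x = 0, y = 0, 30 mm above the bench
- bearing: loose ball bearing, a dark steel ring 32 mm across, 10 mm high, lying to the cradle's left of the roller's path (bystander); origin under its middle
- screwdriver: loose screwdriver with red handle, 150 mm long along its x, lying beside the cradle (bystander)
- jar: loose clear screw jar with black cap, 48 mm across, 55 mm high (bystander); origin under its middle
- mouse: loose black computer mouse, 105 x 60 mm, 32 mm high (bystander); origin under its middle
- module: loose small blue module box, 45 x 30 x 16 mm (bystander); origin under its middle
There are look-alikes about, which are no part of the job. Several things have the shape of the mat; the one meant has the colours described above.

How it is judged:
On the way, in this order (a step that is already met when the one before it is completed fails the run):
1. the block's sole bears on top of the roller, before the sill (contact force between block and roller above 1 N and height (world z) of block above 0.055 m and x of roller in the frame of cradle below -0.046 m), for 0.1 s.
2. the roller is up on the sill with the block bearing on it (contact force between block and roller above 0.5 N and height (world z) of roller above 0.0311 m and height (world z) of block above 0.055 m and x of roller in the frame of cradle above -0.044 m), for 0.02 s.
3. the roller lies home in the cradle (x of roller in the frame of cradle between -0.005 and 0.005 m and y of roller in the frame of cradle between -0.018 and 0.018 m and height (world z) of roller below 0.0312 m and angle between the y axis of roller and the y axis of cradle, either way round below 0.06 rad), for 0.2 s.
At the end, for the whole second after the job is handed in: The roller lies on the bench between sill and stop (centre within 5 mm of home along the lane and 18 mm across it, axis within 0.06 rad of the cradle's, not riding on anything), at rest; the block stands flat (0.06 rad) on the mat, its middle within 35 mm of the mat's middle, at rest and released (all of step 3 and linear speed of each of roller, block below 0.02 m/s and horizontal distance between block and mat below 0.035 m and height (world z) of block below 0.008 m and angle between block's own z axis and vertical below 0.06 rad and contact force between the fingers and block below 0.2 N); the robot touches nothing.
It fails at once if the block presses the roller with more than 16 N, or with less than 4 N while it rides over the sill (it would scuff or run away) (contact force between block and roller above 16 N or (contact force between block and roller below 4 N and height (world z) of roller above 0.0314 m and x of roller in the frame of cradle between -0.038 and -0.014 m)).
It fails at once if the block touches the roller otherwise than with its sole on top (sole below 54 mm) (contact force between block and roller above 0.5 N and height (world z) of block below 0.054 m).
It fails at once if the gripper touches the roller (contact force between any of the fingers, the arm and roller above 0.5 N).
It fails at once if the roller is bowled (over 0.4 m/s) or lifted clear of the bench and sill (linear speed of roller above 0.4 m/s or height (world z) of roller above 0.04 m).
It fails at once if a bystander is moved by more than 20 mm (distance of any of bearing, screwdriver, jar, mouse, module from where it was at the start of the episode above 0.02 m).
It also fails if it takes over 72 s, if anything falls off the work surface, if the arm or the gripper's body presses on something with over 40 N, if the wrist force passes 120 N, or if a joint passes its speed limit or range.

## Robot

A 7-joint arm with a two-finger parallel gripper is mounted at the origin on the work surface. World frame = base frame: x ahead of the robot, y to its left, z up, the work surface at z = 0. Lengths are in m, angles in rad, forces in N, time in s.
With the tool pointing down it reaches from about 0.425 to 0.875 m from the base axis. Payload 4.7 kg.
Tool frame: the origin (TCP) lies at the very end of the fingers, on their centre line; the grasp point (between the pads) lies ctrl.grasp_offset behind it (ctrl.grasp_offset is the distance from the TCP to the grasp point, in m); z points along the fingers, y is the direction in which the jaws open and shut (so a half turn about z gives the same grasp; the last joint's range is limited). The gripper opens to 87 mm and grips with 3 to 60 N. Pads are 19 mm wide; open, the fingers measure 117 mm over their backs; the gripper's body (75 mm by 190 mm) begins 51 mm behind the grasp point.
Start: joints at [-1.158, 0.321, -0.07, 1.45, 0.023, 1.371, -0.057], TCP at [0.252, 0.599, 0.223] pointing down, gripper open.
Joint ranges: [-2.86, 2.86], [-0.3, 2.09], [-1.38, 1.24], [0.06, 2.45], [-1.56, 4.7], [0.09, 2.05], [-2.69, 2.69]. Speed limits (rad/s): [2.57, 2.57, 3.14, 3.14, 3.14, 3.14, 3.14].

## Interface

Orientations are given as a rotation vector (axis times angle).
In Python, from bench import ctrl gives the robot as it stands.
- The arm moves only by the tool step_arm, never from a script. Its argument "plan" is a list of rows, each an object of numbers: "x", "y", "z": the shift along the tool's x, y, z in m; "wx", "wy", "wz": the turn, a rotation vector about the tool's x, y, z in degrees; "jaw": the closure, from -1 (fully open) to 1 (shut). In form: [{"x": .., "y": .., "z": .., "wx": .., "wy": .., "wz": .., "jaw": ..}, ...]. A call has 1 to 20 rows; each row is the pose to reach, as a shift and turn from the pose commanded when the call began, along the tool's axes at that moment; what a row does not reach only later rows make up. A row lasts 1/10 s, in which the tool goes at most 50 mm and 8.59 degrees, less where a joint would pass 70% of its speed; a pose out of reach is approached as far as the arm can. A call with a gripper value outside its range is refused whole. The fingers move at their own pace and stop on an object; "newtons" is the grip in N (left out, the last holds). Time passes only in rows, so rows that repeat a pose let the fingers close. It gives the time, the measured TCP pose, the force and the opening at its end, in the units of the state.
- ctrl.get_state(): the state, without advancing time (a new reading comes with each control period).
- ctrl.get_image(name): name is "scene" or "top"; returns the picture (400x640x3 uint8, blue, green, red); there is no depth.
- ctrl.camera_params(name): a dict with "camera_matrix" (3x3 intrinsics, pixels), "rvec" (rotation vector, rad) and "tvec" (3), from world to camera coordinates, as OpenCV has them. Camera axes: x right, y down, z forward; pixel columns grow to the right and rows downward; lengths in m; the calibration is good to about 2 mm. A picture is of the moment at which its call begins. camera_params takes no time and is no camera call.
- ctrl.close_job(): hands the job in, once; it reports no verdict.
The state is a dict: "time": time; "joint_positions": joint angles; "qd": joint speeds; "joint_torque": joint torques, N m; "position": TCP position; "tool_rot": TCP orientation; "ft_force": force on the tool from outside, world axes, zero at the start; "torque": the same for the moment, N m; "grip_width": opening from 0.0 (shut) to 1.0 (fully open).
Only numpy, scipy, OpenCV 4.12 (cv2) and the standard library are available. Lean on these libraries where they do the work, as an engineer would, in place of code of your own. Each camera call takes 0.05 s, during which the arm holds its last target. There are 200 camera calls.

## Working session

There is one attempt and no reset: what is moved stays moved. The work goes in short steps, Python scripts to look and compute and a tool call to move; the robot and the scene stay as the last step left them, time stands still between calls to the robot, and variables do not carry over. Pictures are saved under pics/ and viewed, about 8 in all and at most 12, crops included, and the job is handed in when it is done.

Besides the shell and the picture viewer there is one more tool, called after "Emit:" as name(argument=value, ...), one argument or row to a line, values as JSON. step_arm: Moves the arm, as the interface text tells. Its arguments: {"type":"object","properties":{"plan":{"type":"array"},"newtons":{"type":"number"}},"required":["plan"]}

```bash
ls; mkdir -p pics
cat > h.py <<'E'
from bench import ctrl
import numpy as np, cv2
from scipy.spatial.transform import Rotation as R
def cam(n):
    p=ctrl.camera_params(n); K=np.array(p["camera_matrix"]); Rm=cv2.Rodrigues(np.array(p["rvec"],float))[0]; t=np.array(p["tvec"],float).ravel()
    return K,Rm,t
def ray(n,uv,z):
    K,Rm,t=cam(n); c=-Rm.T@t
    d=Rm.T@np.linalg.solve(K,np.array([uv[0],uv[1],1.]))
    return c+d*(z-c[2])/d[2]
def proj(n,P):
    p=ctrl.camera_params(n)
    return cv2.projectPoints(np.array(P,float).reshape(-1,3),np.array(p["rvec"],float),np.array(p["tvec"],float),np.array(p["camera_matrix"]),None)[0][:,0]
E
python3 - <<'E'
from h import *
for n in("scene","top"):
    cv2.imwrite(f"pics/{n}0.png",ctrl.get_image(n)); K,Rm,t=cam(n); print(n,K[0,0],-Rm.T@t, Rm[2])
s=ctrl.get_state(); print(s, ctrl.grasp_offset)
E
```

```text
pics
scene 378.40996258445455 [1.32152362 0.16913683 0.60037804] [-0.84348625 -0.12519267 -0.52235786]
top 391.427009352249 [0.34206454 0.02837649 0.89742362] [ 0.16492612  0.00428117 -0.98629663]
{'time': 0.1, 'joint_positions': array([-1.15790554,  0.32177314, -0.07009063,  1.45155586,  0.02258565,
        1.37076796, -0.05688928]), 'qd': array([ 0.00013488, -0.00053911, -0.0005271 , -0.00243871, -0.0033652 ,
       -0.00115768,  0.00037504]), 'joint_torque': array([ 4.88070964e-04, -4.92569661e+01, -4.05396894e-01, -3.13401890e+01,
       -6.42391155e-02,  3.94225633e-02,  6.18197760e-05]), 'position': array([0.2522447 , 0.59853133, 0.22155371]), 'tool_rot': array([-6.22159820e-01, -3.07909788e+00,  2.66500215e-03]), 'ft_force': array([-0.20282073, -0.17386779,  0.33521586]), 'torque': array([0.02485263, 0.01123643, 0.04090461]), 'grip_width': 1.0047307263747265} 0.0187
```

View pics/top0.png

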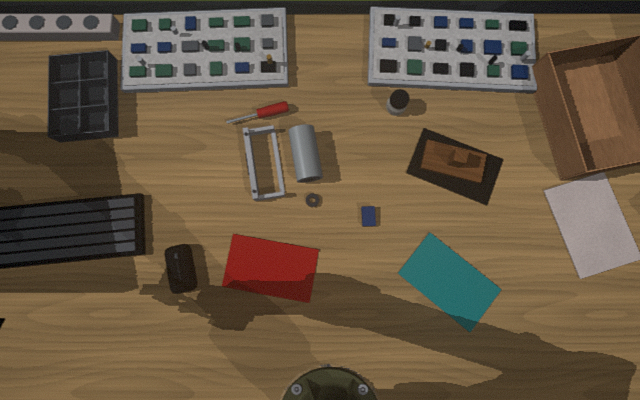

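View pics/scene0.png

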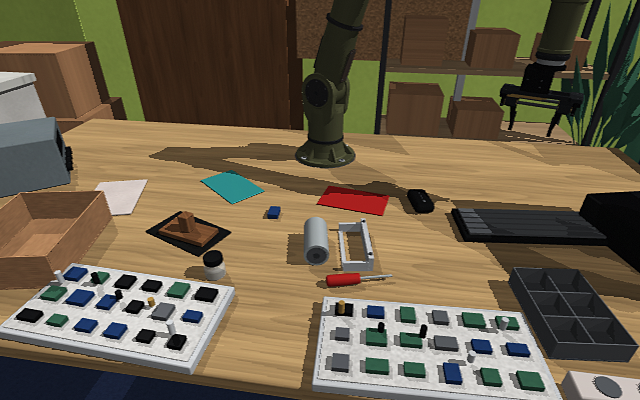

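Both pictures show the block on the black mat, top (455,160), scene (187,230). Things that could be mistaken for the mat are the red sheet (271,268), teal sheet (450,282), white sheet (592,228) and dark tray (83,95) in top. I choose the black one under the block. The roller is at (305,153), with the cradle to its left at (265,163). A close crop will check this.

Run:
```python
from h import *
im=cv2.imread("pics/top0.png")
a=cv2.resize(im[110:215,225:355],None,fx=6,fy=6,interpolation=cv2.INTER_CUBIC)
cv2.imwrite("pics/c1.png",a[:600,:780])
b=cv2.resize(im[120:215,395:515],None,fx=6,fy=6,interpolation=cv2.INTER_CUBIC)
cv2.imwrite("pics/c2.png",b)
```

```text
(no output)
```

View pics/c1.png

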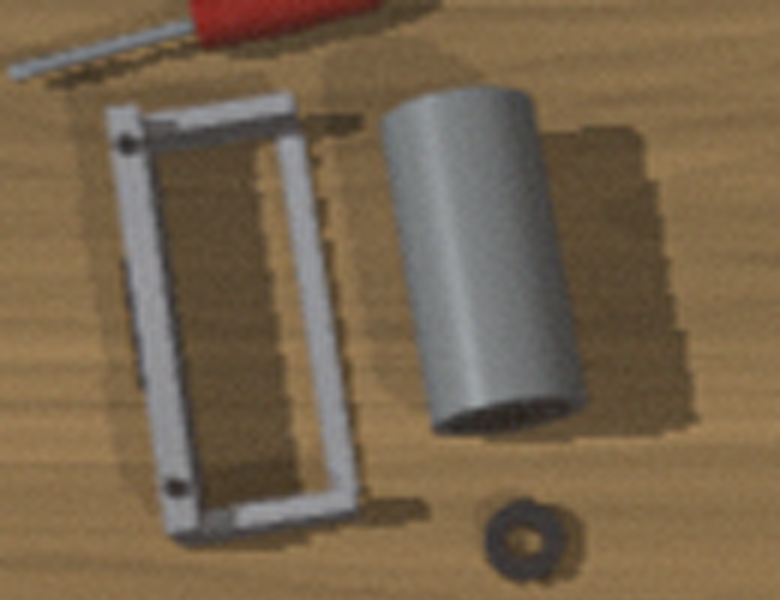

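View pics/c2.png

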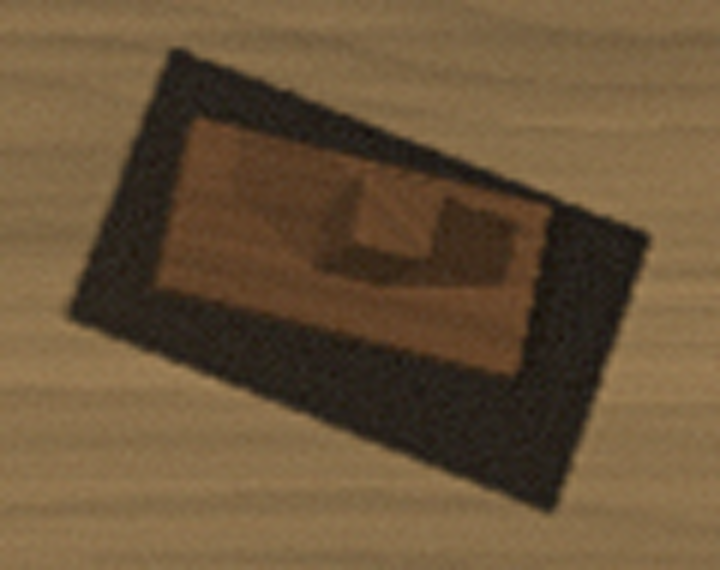

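Crop 1 shows the stop bar at the left, from (108-148,110) to (170-200,530). The sill bar is at the right, (290,140) to (345,490). The roller silhouette corners are about (383,118), (530,92), (583,405) and (435,430), with the bearing at (527,540). Crop 2 confirms the brown block, with its post top near (398,213), on the black mat.

Run:
```python
from h import *
f=lambda p,o:((p[0]+.5)/6-.5+o[0],(p[1]+.5)/6-.5+o[1])
g=lambda L,o,z:np.array([ray("top",f(p,o),z) for p in L])
o1=(225,110);o2=(395,120)
mat=g([(175,48),(650,235),(553,512),(70,315)],o2,.004); pl=g([(192,118),(552,205),(520,375),(158,290)],o2,.018); po=g([(365,165),(437,190),(430,258),(358,240)],o2,.064)
for n,q in(("mat",mat),("plate",pl),("post",po)):
    c=q.mean(0); d=(q[1]+q[2]-q[0]-q[3])/2; e=(q[0]+q[1]-q[2]-q[3])/2
    print(n,c.round(4),"len",np.linalg.norm(d).round(4),np.linalg.norm(e).round(4),"ang",np.degrees(np.arctan2(d[1],d[0])).round(1))
st=g([(148,110),(200,525)],o1,.038); so=g([(108,108),(170,535)],o1,.038); si=g([(303,140),(357,490)],o1,.004); sin=g([(278,140),(330,490)],o1,.004)
ck=g([(293,93),(357,515)],o1,.025)
for n,q in(("stopface",st),("stopout",so),("sillout",si),("sillin",sin),("cheekends",ck)):
    d=q[1]-q[0]; print(n,q.round(4).tolist(),np.linalg.norm(d).round(4),"ang",np.degrees(np.arctan2(d[1],d[0])).round(1))
# roller: tangent-plane intersection; axis at z=.03
K,Rm,t=cam("top"); C=-Rm.T@t
L=[(383,118),(435,430)];Q=[(530,92),(583,405)]
dr=lambda p:Rm.T@np.linalg.solve(K,np.array([*f(p,o1),1.]))
def nrm(a,b):
    n=np.cross(dr(a),dr(b)); return n/np.linalg.norm(n)
n1=nrm(*L); n2=nrm(*Q)
ax=np.cross(n1,n2); print("axis dir",ax/np.linalg.norm(ax))
# centerline: plane bisecting
m=n1+n2 if n1@n2>0 else n1-n2
m/=np.linalg.norm(m)
# find line at z=.03: m.(P-C)=0
h=np.array([-m[1],m[0],0]);h/=np.linalg.norm(h); print("roller ang",np.degrees(np.arctan2(h[1],h[0])))
half=np.arcsin(min(1,np.linalg.norm(n1-n2 if n1@n2>0 else n1+n2)/2)); print("half",half)
mid=ray("top",f((483,260),o1),.03); P=mid-m*0
hn=np.array([m[0],m[1],0]); hn/=np.linalg.norm(hn)
P=mid-hn*(m@(mid-C))/(m@hn); print("roller",P.round(4))
print("bearing",ray("top",f((527,540),o1),.01))
np.set_printoptions(suppress=True)
s=ctrl.get_state(); print(R.from_rotvec(s['tool_rot']).as_matrix().round(3))
```

```text
mat [ 0.5556 -0.2962  0.004 ] len 0.1974 0.1179 ang -112.8
plate [ 0.5637 -0.2896  0.018 ] len 0.1407 0.0695 ang -103.9
post [ 0.5646 -0.2892  0.064 ] len 0.027 0.0272 ang -107.4
stopface [[0.6352, 0.181, 0.038], [0.4749, 0.157, 0.038]] 0.1621 ang -171.5
stopout [[0.6359, 0.1963, 0.038], [0.4711, 0.168, 0.038]] 0.1672 ang -170.3
sillout [[0.6344, 0.1253, 0.004], [0.4939, 0.1018, 0.004]] 0.1425 ang -170.5
sillin [[0.6344, 0.1352, 0.004], [0.4939, 0.1122, 0.004]] 0.1424 ang -170.7
cheekends [[0.6465, 0.1273, 0.025], [0.4808, 0.1, 0.025]] 0.168 ang -170.6
axis dir [-0.97814226 -0.16743369 -0.12330317]
roller ang -170.40914680445812
half 0.032014492904396265
roller [0.5784 0.0532 0.03  ]
bearing [0.4736038  0.03609256 0.01      ]
[[-0.922  0.388 -0.001]
 [ 0.388  0.922 -0.002]
 [-0.    -0.002 -1.   ]]
```

Emit:
step_arm(
  plan=[
    {"x":-0.4764,"y":-0.2863,"z":0,"wz":-3},
    {"x":-0.4764,"y":-0.2863,"z":0,"wz":-6},
    {"x":-0.4764,"y":-0.2863,"z":0,"wz":-9},
    {"x":-0.4764,"y":-0.2863,"z":0,"wz":-9},
    {"x":-0.4764,"y":-0.2863,"z":0,"wz":-9},
    {"x":-0.4764,"y":-0.2863,"z":0,"wz":-9},
    {"x":-0.4764,"y":-0.2863,"z":0,"wz":-9},
    {"x":-0.4764,"y":-0.2863,"z":0,"wz":-9},
    {"x":-0.4764,"y":-0.2863,"z":0,"wz":-9},
    {"x":-0.6322,"y":-0.6982,"z":0.09,"wz":-9},
    {"x":-0.6322,"y":-0.6982,"z":0.09,"wz":-9},
    {"x":-0.6322,"y":-0.6982,"z":0.09,"wz":-9},
    {"x":-0.6322,"y":-0.6982,"z":0.09,"wz":-9},
    {"x":-0.6322,"y":-0.6982,"z":0.09,"wz":-9},
    {"x":-0.6322,"y":-0.6982,"z":0.09,"wz":-9},
    {"x":-0.6322,"y":-0.6982,"z":0.09,"wz":-9},
    {"x":-0.6322,"y":-0.6982,"z":0.09,"wz":-9},
    {"x":-0.6322,"y":-0.6982,"z":0.09,"wz":-9},
    {"x":-0.6322,"y":-0.6982,"z":0.09,"wz":-9},
    {"x":-0.6322,"y":-0.6982,"z":0.09,"wz":-9},
  ],
)

```text
validation failed for argument at $.pl...
```

Emit:
step_arm(
  plan=[
    {"x":-0.4764,"y":-0.2863,"z":0.0,"wx":0,"wy":0,"wz":-9.0,"jaw":-1},
  ],
)

```text
time: 0.2
position: [0.2748, 0.5632, 0.221]
tool_rot: [-0.368, -3.115, -0.002]
ft_force: [0.4, 0.2, -0.1]
grip_width: 1.002
```

Emit:
step_arm(
  plan=[
    {"x":-0.389,"y":-0.3224,"z":0,"wx":0,"wy":0,"wz":0,"jaw":-1},
    {"x":-0.389,"y":-0.3224,"z":0,"wx":0,"wy":0,"wz":0,"jaw":-1},
    {"x":-0.389,"y":-0.3224,"z":0,"wx":0,"wy":0,"wz":0,"jaw":-1},
    {"x":-0.389,"y":-0.3224,"z":0,"wx":0,"wy":0,"wz":0,"jaw":-1},
    {"x":-0.389,"y":-0.3224,"z":0,"wx":0,"wy":0,"wz":0,"jaw":-1},
    {"x":-0.389,"y":-0.3224,"z":0,"wx":0,"wy":0,"wz":0,"jaw":-1},
    {"x":-0.389,"y":-0.3224,"z":0,"wx":0,"wy":0,"wz":0,"jaw":-1},
    {"x":-0.389,"y":-0.3224,"z":0,"wx":0,"wy":0,"wz":0,"jaw":-1},
    {"x":-0.4814,"y":-0.753,"z":0.09,"wx":0,"wy":0,"wz":0,"jaw":-1},
    {"x":-0.4814,"y":-0.753,"z":0.09,"wx":0,"wy":0,"wz":0,"jaw":-1},
    {"x":-0.4814,"y":-0.753,"z":0.09,"wx":0,"wy":0,"wz":0,"jaw":-1},
    {"x":-0.4814,"y":-0.753,"z":0.09,"wx":0,"wy":0,"wz":0,"jaw":-1},
    {"x":-0.4814,"y":-0.753,"z":0.09,"wx":0,"wy":0,"wz":0,"jaw":-1},
    {"x":-0.4814,"y":-0.753,"z":0.09,"wx":0,"wy":0,"wz":0,"jaw":-1},
    {"x":-0.4814,"y":-0.753,"z":0.09,"wx":0,"wy":0,"wz":0,"jaw":-1},
    {"x":-0.4814,"y":-0.753,"z":0.09,"wx":0,"wy":0,"wz":0,"jaw":-1},
    {"x":-0.4814,"y":-0.753,"z":0.09,"wx":0,"wy":0,"wz":0,"jaw":-1},
    {"x":-0.4814,"y":-0.753,"z":0.09,"wx":0,"wy":0,"wz":0,"jaw":-1},
    {"x":-0.4814,"y":-0.753,"z":0.09,"wx":0,"wy":0,"wz":0,"jaw":-1},
    {"x":-0.4814,"y":-0.753,"z":0.09,"wx":0,"wy":0,"wz":0,"jaw":-1},
  ],
)

```text
time: 2.2
position: [0.5601, -0.2966, 0.1311]
tool_rot: [-0.403, -3.113, 0.007]
ft_force: [-1.0, -0.5, 0.6]
grip_width: 1.006
```

```bash
cat >> h.py <<'E'
def go(target,yawdeg,cz=None):
    "shift and turn (tool axes) to take TCP to target with tool y at yawdeg"
    s=ctrl.get_state(); M=R.from_rotvec(s['tool_rot']); a=np.radians(yawdeg)
    G=R.from_matrix(np.array([[-np.sin(a),np.cos(a),0],[np.cos(a),np.sin(a),0],[0,0,-1.]]).T) if 0 else R.from_matrix(np.column_stack([[-np.sin(a),np.cos(a),0],[np.cos(a),np.sin(a),0],[0,0,-1.]]))
    m=M.as_matrix(); print("t",s['time'],"pos",s['position'].round(4),"yaw",np.degrees(np.arctan2(m[1,1],m[0,1])).round(2),"F",np.array(s['ft_force']).round(2),"M",np.array(s['torque']).round(3),"w",round(s['grip_width'],3))
    print(" shift",(M.inv().apply(np.array(target)-s['position'])).round(4),"turn",np.degrees((M.inv()*G).as_rotvec()).round(2))
E
python3 - <<'E'
from h import *
go([.564,-.2894,.022],76.1)
im=ctrl.get_image("top"); cv2.imwrite("pics/c3.png",cv2.resize(im[100:225,375:535],None,fx=5,fy=5,interpolation=cv2.INTER_CUBIC))
E
```

```text
t 2.2 pos [ 0.5601 -0.2966  0.1311] yaw 75.25 F [-0.96 -0.54  0.61] M [ 0.023  0.027 -0.038] w 1.006
 shift [-0.0021  0.0085  0.1091] turn [-0.26 -0.13 -0.85]
```

View pics/c3.png

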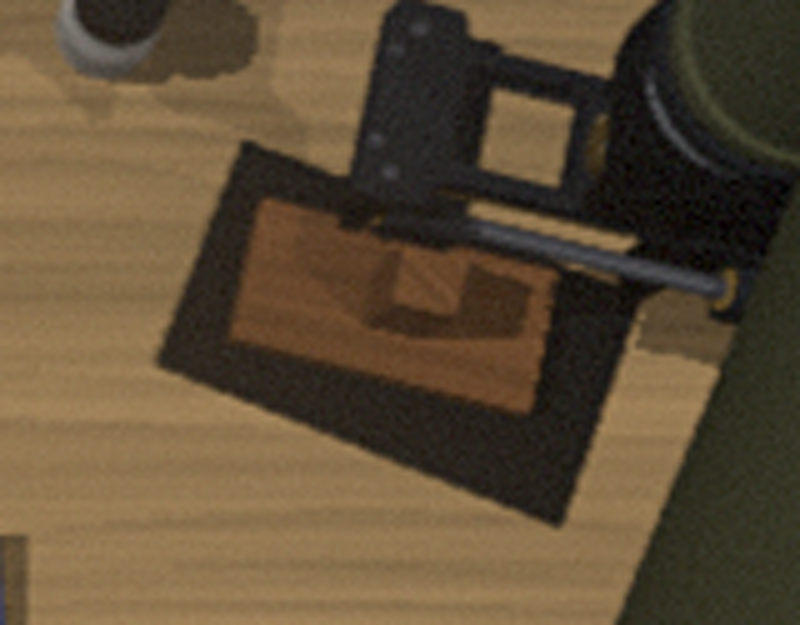

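Picture 6 shows the open gripper at (430,190) lined up above the post top at (430,275) after perspective. I'll lower it and let it settle.

Emit:
step_arm(
  plan=[
    {"x":0,"y":0,"z":0.03,"wx":0,"wy":0,"wz":0,"jaw":-1},
    {"x":0,"y":0,"z":0.03,"wx":0,"wy":0,"wz":0,"jaw":-1},
    {"x":0,"y":0,"z":0.03,"wx":0,"wy":0,"wz":0,"jaw":-1},
    {"x":0,"y":0,"z":0.03,"wx":0,"wy":0,"wz":0,"jaw":-1},
  ],
)

```text
time: 2.65
position: [0.564, -0.289, 0.1038]
tool_rot: [0.387, 3.116, 0.0]
ft_force: [0.7, -0.9, 0.1]
grip_width: 1.003
```

Run:
```python
from h import *
go([.564,-.2894,.022],76.1)
```

```text
t 2.65 pos [ 0.564  -0.289   0.1038] yaw 75.83 F [ 0.73 -0.86  0.13] M [ 0.004  0.    -0.017] w 1.003
 shift [ 0.     -0.0004  0.0818] turn [ 0.02  0.09 -0.27]
```

Emit:
step_arm(
  plan=[
    {"x":0,"y":-0.0004,"z":0.05,"wx":0,"wy":0,"wz":0,"jaw":-1},
    {"x":0,"y":-0.0004,"z":0.07,"wx":0,"wy":0,"wz":0,"jaw":-1},
    {"x":0,"y":-0.0004,"z":0.079,"wx":0,"wy":0,"wz":0,"jaw":-1},
    {"x":0,"y":-0.0004,"z":0.079,"wx":0,"wy":0,"wz":0,"jaw":-1},
    {"x":0,"y":-0.0004,"z":0.079,"wx":0,"wy":0,"wz":0,"jaw":0.2},
    {"x":0,"y":-0.0004,"z":0.079,"wx":0,"wy":0,"wz":0,"jaw":1},
    {"x":0,"y":-0.0004,"z":0.079,"wx":0,"wy":0,"wz":0,"jaw":1},
    {"x":0,"y":-0.0004,"z":0.079,"wx":0,"wy":0,"wz":0,"jaw":1},
    {"x":0,"y":-0.0004,"z":0.079,"wx":0,"wy":0,"wz":0,"jaw":1},
    {"x":0,"y":-0.0004,"z":0.079,"wx":0,"wy":0,"wz":0,"jaw":1},
    {"x":0,"y":-0.0004,"z":0.079,"wx":0,"wy":0,"wz":0,"jaw":1},
    {"x":0,"y":-0.0004,"z":0.079,"wx":0,"wy":0,"wz":0,"jaw":1},
  ],
  newtons=55,
)

```text
time: 3.85
position: [0.563, -0.29, 0.0235]
tool_rot: [-0.39, -3.117, -0.0]
ft_force: [0.3, 0.9, -0.2]
grip_width: 0.359
```

Run:
```python
from h import *
go([.564,-.2894,.022],76.1)
```

```text
t 3.85 pos [ 0.563  -0.29    0.0235] yaw 75.74 F [ 0.33  0.9  -0.17] M [ 0.293 -0.024 -0.047] w 0.359
 shift [-0.0008  0.0008  0.0015] turn [ 0.01 -0.01 -0.36]
```

Emit:
step_arm(
  plan=[
    {"x":0,"y":0,"z":-0.02,"wx":0,"wy":0,"wz":0,"jaw":1},
    {"x":0,"y":0,"z":-0.06,"wx":0,"wy":0,"wz":0,"jaw":1},
    {"x":0,"y":0,"z":-0.09,"wx":0,"wy":0,"wz":0,"jaw":1},
    {"x":0.0061,"y":0.0316,"z":-0.09,"wx":0,"wy":0,"wz":-3,"jaw":1},
    {"x":0.0152,"y":0.0791,"z":-0.09,"wx":0,"wy":0,"wz":-6,"jaw":1},
    {"x":0.0243,"y":0.1265,"z":-0.09,"wx":0,"wy":0,"wz":-10,"jaw":1},
    {"x":0.0334,"y":0.174,"z":-0.09,"wx":0,"wy":0,"wz":-14,"jaw":1},
    {"x":0.0426,"y":0.2214,"z":-0.09,"wx":0,"wy":0,"wz":-18,"jaw":1},
    {"x":0.0517,"y":0.2689,"z":-0.09,"wx":0,"wy":0,"wz":-22,"jaw":1},
    {"x":0.0578,"y":0.3005,"z":-0.09,"wx":0,"wy":0,"wz":-23.7,"jaw":1},
    {"x":0.0608,"y":0.3163,"z":-0.09,"wx":0,"wy":0,"wz":-23.7,"jaw":1},
    {"x":0.0608,"y":0.3163,"z":-0.09,"wx":0,"wy":0,"wz":-23.7,"jaw":1},
    {"x":0.0608,"y":0.3163,"z":-0.09,"wx":0,"wy":0,"wz":-23.7,"jaw":1},
    {"x":0.0608,"y":0.3163,"z":-0.09,"wx":0,"wy":0,"wz":-23.7,"jaw":1},
    {"x":0.0608,"y":0.3163,"z":-0.09,"wx":0,"wy":0,"wz":-23.7,"jaw":1},
    {"x":0.0608,"y":0.3163,"z":-0.09,"wx":0,"wy":0,"wz":-23.7,"jaw":1},
  ],
)

```text
time: 5.45
position: [0.582, 0.0298, 0.1136]
tool_rot: [-0.255, 3.131, -0.0]
ft_force: [0.3, 0.2, -2.6]
grip_width: 0.342
```

Run:
```python
from h import *
go([.582,.0315,.0835],99.4)
a=ctrl.get_image("top")[60:220,215:375]; b=ctrl.get_image("scene")[170:300,240:400]
cv2.imwrite("pics/c4.png",np.hstack([cv2.resize(a,(400,400),interpolation=3),cv2.resize(b,(400,400),interpolation=3)]))
for i in range(3): ctrl.get_image("top"); s=ctrl.get_state(); print(np.array(s['ft_force']).round(2),np.array(s['torque']).round(3))
```

```text
t 5.45 pos [0.582  0.0298 0.1136] yaw 99.3 F [ 0.31  0.21 -2.58] M [ 0.057  0.069 -0.037] w 0.342
 shift [-0.0003  0.0017  0.0301] turn [-0.02  0.   -0.1 ]
[ 1.07  0.53 -1.58] [0.087 0.042 0.005]
[-0.12 -0.33 -1.92] [0.078 0.049 0.011]
[-0.17 -0.48 -2.16] [ 0.045 -0.017 -0.001]
```

View pics/c4.png

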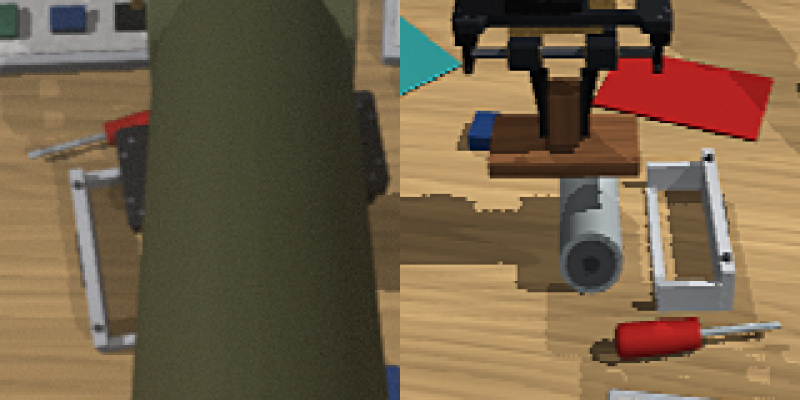

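Picture 7 (right half, scene view) shows the block held flat above the roller, whose end circle is at scene (316,255). The top view is hidden by the arm. Next is the descent to just above the roller.

Emit:
step_arm(
  plan=[
    {"x":0,"y":0.001,"z":0.015,"wx":0,"wy":0,"wz":0,"jaw":1},
    {"x":0,"y":0.001,"z":0.026,"wx":0,"wy":0,"wz":0,"jaw":1},
    {"x":0,"y":0.001,"z":0.031,"wx":0,"wy":0,"wz":0,"jaw":1},
    {"x":0,"y":0.001,"z":0.032,"wx":0,"wy":0,"wz":0,"jaw":1},
    {"x":0,"y":0.001,"z":0.032,"wx":0,"wy":0,"wz":0,"jaw":1},
  ],
)

```text
time: 6.2
position: [0.5817, 0.0324, 0.0812]
tool_rot: [0.259, -3.13, 0.0]
ft_force: [0.7, 0.9, -2.7]
grip_width: 0.339
```

```bash
cat >> h.py <<'E'
C0=np.array([.5595,.1405]); a0=np.radians(99.4); UX=np.array([np.cos(a0),np.sin(a0)]); UY=np.array([-UX[1],UX[0]])
def feel(n=4):
    F=[];M=[];P=[]
    for i in range(n):
        if i: ctrl.get_image("top")
        s=ctrl.get_state(); F.append(s['ft_force']);M.append(s['torque']);P.append(s['position'])
    F=np.mean(F,0);M=np.mean(M,0);p=np.mean(P,0); m=R.from_rotvec(s['tool_rot']).as_matrix()
    print("t %.2f"%s['time'],"blk cx,cy %.1f %.1f mm"%tuple(1e3*np.array([(p[:2]-C0)@UX,(p[:2]-C0)@UY])),"sole %.2f"%(1e3*(p[2]-.0195)),"N %.2f Fx %.2f Fy %.2f"%(F[2]+2.1,F[:2]@UX,F[:2]@UY),"Mx %.3f My %.3f"%(M[:2]@UX,M[:2]@UY),"yaw %.2f tilt %.2f %.2f"%(np.degrees(np.arctan2(m[1,1],m[0,1])),np.degrees(m[:2,2]@UX),np.degrees(m[:2,2]@UY)))
E
python3 - <<'E'
from h import *
feel()
e=ray("scene",(316,255),.03)[:2]; print(e,(e-C0)@UX,(e-C0)@UY)
E
```

```text
t 6.35 blk cx,cy -110.3 -4.5 mm sole 62.14 N -0.24 Fx 0.27 Fy -0.20 Mx 0.004 My -0.057 yaw 99.44 tilt -0.00 -0.05
[0.63508463 0.0624906 ] -0.08930683678838235 -0.061828730012295385
```

Emit:
step_arm(
  plan=[
    {"x":0,"y":0,"z":0.001,"wx":0,"wy":0,"wz":0,"jaw":1},
    {"x":0,"y":0,"z":0.0018,"wx":0,"wy":0,"wz":0,"jaw":1},
    {"x":0,"y":0,"z":0.0024,"wx":0,"wy":0,"wz":0,"jaw":1},
    {"x":0,"y":0,"z":0.0024,"wx":0,"wy":0,"wz":0,"jaw":1},
  ],
)

```text
time: 6.75
position: [0.5819, 0.0324, 0.0797]
tool_rot: [-0.259, 3.131, 0.0]
ft_force: [-1.2, 0.1, 0.3]
grip_width: 0.341
```

```bash
python3 -c "
from h import *
feel(5)"
```

```text
t 6.95 blk cx,cy -110.3 -4.5 mm sole 60.14 N 3.92 Fx 0.07 Fy 0.99 Mx 0.366 My -0.131 yaw 99.45 tilt 0.01 -0.03
```

Emit:
step_arm(
  plan=[
    {"x":0,"y":0,"z":0.0004,"wx":0,"wy":0,"wz":0,"jaw":1},
    {"x":0,"y":0,"z":0.0006,"wx":0,"wy":0,"wz":0,"jaw":1},
    {"x":0,"y":0.001,"z":0.0006,"wx":0,"wy":0,"wz":0,"jaw":1},
    {"x":0,"y":0.003,"z":0.0006,"wx":0,"wy":0,"wz":0,"jaw":1},
    {"x":0,"y":0.006,"z":0.0006,"wx":0,"wy":0,"wz":0,"jaw":1},
    {"x":0,"y":0.009,"z":0.0006,"wx":0,"wy":0,"wz":0,"jaw":1},
    {"x":0,"y":0.012,"z":0.0006,"wx":0,"wy":0,"wz":0,"jaw":1},
    {"x":0,"y":0.014,"z":0.0006,"wx":0,"wy":0,"wz":0,"jaw":1},
    {"x":0,"y":0.014,"z":0.0006,"wx":0,"wy":0,"wz":0,"jaw":1},
  ],
)

```text
time: 7.85
position: [0.5795, 0.0466, 0.0796]
tool_rot: [-0.259, 3.131, 0.001]
ft_force: [-2.8, -1.6, 7.0]
grip_width: 0.345
```

```bash
python3 -c "
from h import *
feel(5)"
```

```text
t 8.05 blk cx,cy -96.1 -4.4 mm sole 60.08 N 8.93 Fx -0.04 Fy 3.27 Mx 0.839 My -0.206 yaw 99.45 tilt 0.02 -0.02
```

Emit:
step_arm(
  plan=[
    {"x":0.0002,"y":0.001,"z":0,"wx":0,"wy":0,"wz":0,"jaw":1},
    {"x":0.0004,"y":0.003,"z":0,"wx":0,"wy":0,"wz":0,"jaw":1},
    {"x":0.0004,"y":0.006,"z":0,"wx":0,"wy":0,"wz":0,"jaw":1},
    {"x":0.0004,"y":0.01,"z":0,"wx":0,"wy":0,"wz":0,"jaw":1},
    {"x":0.0004,"y":0.014,"z":0,"wx":0,"wy":0,"wz":0,"jaw":1},
    {"x":0.0004,"y":0.018,"z":0,"wx":0,"wy":0,"wz":0,"jaw":1},
    {"x":0.0004,"y":0.022,"z":0,"wx":0,"wy":0,"wz":0,"jaw":1},
    {"x":0.0004,"y":0.026,"z":0,"wx":0,"wy":0,"wz":0,"jaw":1},
    {"x":0.0004,"y":0.029,"z":0,"wx":0,"wy":0,"wz":0,"jaw":1},
    {"x":0.0004,"y":0.03,"z":0,"wx":0,"wy":0,"wz":0,"jaw":1},
    {"x":0.0004,"y":0.03,"z":0,"wx":0,"wy":0,"wz":0,"jaw":1},
  ],
)

```text
time: 9.15
position: [0.5743, 0.076, 0.0796]
tool_rot: [-0.259, 3.13, 0.001]
ft_force: [-2.2, -1.0, 6.2]
grip_width: 0.343
```

```bash
python3 -c "
from h import *
feel(5)"
```

```text
t 9.35 blk cx,cy -66.2 -4.1 mm sole 60.10 N 8.94 Fx -0.15 Fy 2.91 Mx 0.828 My -0.086 yaw 99.45 tilt 0.02 -0.03
```

Emit:
step_arm(
  plan=[
    {"x":0.0002,"y":0.001,"z":0,"wx":0,"wy":0,"wz":0,"jaw":1},
    {"x":0.0005,"y":0.004,"z":0,"wx":0,"wy":0,"wz":0,"jaw":1},
    {"x":0.0008,"y":0.008,"z":0,"wx":0,"wy":0,"wz":0,"jaw":1},
    {"x":0.0008,"y":0.012,"z":0,"wx":0,"wy":0,"wz":0,"jaw":1},
    {"x":0.0008,"y":0.016,"z":0,"wx":0,"wy":0,"wz":0,"jaw":1},
    {"x":0.0008,"y":0.02,"z":0,"wx":0,"wy":0,"wz":0,"jaw":1},
    {"x":0.0008,"y":0.024,"z":0,"wx":0,"wy":0,"wz":0,"jaw":1},
    {"x":0.0008,"y":0.028,"z":0,"wx":0,"wy":0,"wz":0,"jaw":1},
    {"x":0.0008,"y":0.032,"z":0,"wx":0,"wy":0,"wz":0,"jaw":1},
    {"x":0.0008,"y":0.034,"z":0,"wx":0,"wy":0,"wz":0,"jaw":1},
    {"x":0.0008,"y":0.035,"z":0,"wx":0,"wy":0,"wz":0,"jaw":1},
    {"x":0.0008,"y":0.035,"z":0,"wx":0,"wy":0,"wz":0,"jaw":1},
    {"x":0.0008,"y":0.035,"z":0,"wx":0,"wy":0,"wz":0,"jaw":1},
    {"x":0.0008,"y":0.035,"z":0,"wx":0,"wy":0,"wz":0,"jaw":1},
  ],
)

```text
time: 10.75
position: [0.5682, 0.1103, 0.0796]
tool_rot: [-0.259, 3.13, 0.0]
ft_force: [-1.8, -0.5, 6.2]
grip_width: 0.339
```

```bash
python3 -c "
from h import *
feel(5)"
```

```text
t 10.95 blk cx,cy -31.2 -3.7 mm sole 60.09 N 8.26 Fx 0.50 Fy 1.53 Mx 0.572 My 0.056 yaw 99.45 tilt 0.01 -0.08
```

Emit:
step_arm(
  plan=[
    {"x":0,"y":0,"z":-0.001,"wx":0,"wy":0,"wz":0,"jaw":1},
    {"x":0,"y":0,"z":-0.003,"wx":0,"wy":0,"wz":0,"jaw":1},
    {"x":0,"y":0,"z":-0.008,"wx":0,"wy":0,"wz":0,"jaw":1},
    {"x":0,"y":0,"z":-0.008,"wx":0,"wy":0,"wz":0,"jaw":1},
    {"x":0,"y":-0.02,"z":-0.008,"wx":0,"wy":0,"wz":0,"jaw":1},
    {"x":0,"y":-0.036,"z":-0.008,"wx":0,"wy":0,"wz":0,"jaw":1},
    {"x":0,"y":-0.042,"z":-0.008,"wx":0,"wy":0,"wz":0,"jaw":1},
    {"x":0,"y":-0.042,"z":-0.008,"wx":0,"wy":0,"wz":0,"jaw":1},
    {"x":0,"y":-0.042,"z":-0.008,"wx":0,"wy":0,"wz":0,"jaw":1},
  ],
)

```text
time: 11.85
position: [0.5744, 0.0697, 0.0865]
tool_rot: [0.26, -3.131, -0.001]
ft_force: [0.1, 0.6, -1.6]
grip_width: 0.342
```

```bash
python3 -c "
from h import *
feel(5)
b=ctrl.get_image('scene')[190:300,270:400]
cv2.imwrite('pics/c5.png',cv2.resize(b,None,fx=6,fy=6,interpolation=cv2.INTER_CUBIC)[:600])"
```

```text
t 12.05 blk cx,cy -72.0 -3.1 mm sole 67.00 N -0.13 Fx 0.11 Fy 0.14 Mx 0.014 My -0.060 yaw 99.53 tilt 0.03 0.00
```

View pics/c5.png

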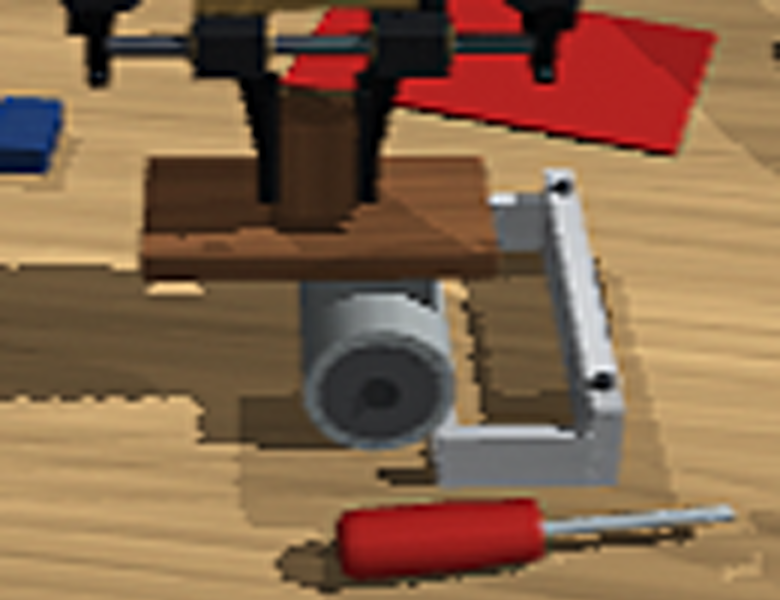

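Picture 8 shows the roller end circle at about scene (333,255), still short of the sill and lying square, with the block clear above it. I'll re-lay the block for stroke 2.

Emit:
step_arm(
  plan=[
    {"x":0,"y":0,"z":0.004,"wx":0,"wy":0,"wz":0,"jaw":1},
    {"x":0,"y":0,"z":0.006,"wx":0,"wy":0,"wz":0,"jaw":1},
    {"x":0,"y":0,"z":0.007,"wx":0,"wy":0,"wz":0,"jaw":1},
    {"x":0.0003,"y":0,"z":0.0076,"wx":0,"wy":0,"wz":0,"jaw":1},
    {"x":0.0005,"y":0,"z":0.0081,"wx":0,"wy":0,"wz":0,"jaw":1},
    {"x":0.0005,"y":0,"z":0.0081,"wx":0,"wy":0,"wz":0,"jaw":1},
    {"x":0.0005,"y":0,"z":0.0081,"wx":0,"wy":0,"wz":0,"jaw":1},
  ],
)

```text
time: 12.8
position: [0.5743, 0.0687, 0.0796]
tool_rot: [-0.259, 3.13, 0.001]
ft_force: [-3.1, -0.6, 5.6]
grip_width: 0.338
```

```bash
python3 -c "
from h import *
feel(5)
e=ray('scene',(333.3,255.2),.03)[:2]; print((e-C0)@UX,(e-C0)@UY)"
```

```text
t 13.00 blk cx,cy -73.2 -2.9 mm sole 60.09 N 7.80 Fx 0.14 Fy 2.39 Mx 0.766 My -0.291 yaw 99.44 tilt 0.03 -0.04
-0.048636231659034995 -0.06303917104142191
```

Emit:
step_arm(
  plan=[
    {"x":0,"y":0.001,"z":0.0001,"wx":0,"wy":0,"wz":0,"jaw":1},
    {"x":0,"y":0.003,"z":0.0002,"wx":0,"wy":0,"wz":0,"jaw":1},
    {"x":0,"y":0.005,"z":0.0002,"wx":0,"wy":0,"wz":0,"jaw":1},
    {"x":0,"y":0.006,"z":0.0002,"wx":0,"wy":0,"wz":0,"jaw":1},
    {"x":0,"y":0.006,"z":0.0002,"wx":0,"wy":0,"wz":0,"jaw":1},
  ],
)

```text
time: 13.5
position: [0.5732, 0.0748, 0.0796]
tool_rot: [-0.259, 3.13, 0.001]
ft_force: [-2.3, -1.0, 7.2]
grip_width: 0.343
```

```bash
python3 -c "
from h import *
feel(5)"
```

```text
t 13.70 blk cx,cy -67.1 -2.8 mm sole 60.08 N 8.88 Fx -0.15 Fy 3.05 Mx 0.870 My -0.252 yaw 99.44 tilt 0.04 -0.03
```

Emit:
step_arm(
  plan=[
    {"x":0.0002,"y":0.001,"z":0,"wx":0,"wy":0,"wz":0,"jaw":1},
    {"x":0.0003,"y":0.002,"z":0,"wx":0,"wy":0,"wz":0,"jaw":1},
    {"x":0.0003,"y":0.0025,"z":0,"wx":0,"wy":0,"wz":0,"jaw":1},
    {"x":0.0003,"y":0.0025,"z":0,"wx":0,"wy":0,"wz":0,"jaw":1},
  ],
)

```text
time: 14.1
position: [0.5728, 0.0772, 0.0796]
tool_rot: [-0.259, 3.13, 0.001]
ft_force: [-2.0, -0.3, 6.7]
grip_width: 0.34
```

```bash
python3 -c "
from h import *
feel(4)"
```

```text
t 14.25 blk cx,cy -64.7 -2.8 mm sole 60.08 N 8.48 Fx -0.05 Fy 2.27 Mx 0.760 My -0.245 yaw 99.44 tilt 0.03 -0.06
```

Emit:
step_arm(
  plan=[
    {"x":0.0002,"y":0.001,"z":0,"wx":0,"wy":0,"wz":0,"jaw":1},
    {"x":0.0003,"y":0.002,"z":0,"wx":0,"wy":0,"wz":0,"jaw":1},
    {"x":0.0003,"y":0.0025,"z":0,"wx":0,"wy":0,"wz":0,"jaw":1},
    {"x":0.0003,"y":0.0025,"z":0,"wx":0,"wy":0,"wz":0,"jaw":1},
  ],
)

```text
time: 14.65
position: [0.5724, 0.0796, 0.0796]
tool_rot: [-0.258, 3.129, 0.001]
ft_force: [-1.7, 0.2, 5.8]
grip_width: 0.341
```

```bash
python3 -c "
from h import *
feel(4)"
```

```text
t 14.80 blk cx,cy -62.2 -2.7 mm sole 60.10 N 7.58 Fx -0.15 Fy 1.55 Mx 0.598 My -0.231 yaw 99.44 tilt 0.03 -0.09
```

Emit:
step_arm(
  plan=[
    {"x":0.0001,"y":0.001,"z":0.0001,"wx":0,"wy":0,"wz":0,"jaw":1},
    {"x":0.0002,"y":0.002,"z":0.0001,"wx":0,"wy":0,"wz":0,"jaw":1},
    {"x":0.0002,"y":0.0025,"z":0.0001,"wx":0,"wy":0,"wz":0,"jaw":1},
    {"x":0.0002,"y":0.0025,"z":0.0001,"wx":0,"wy":0,"wz":0,"jaw":1},
  ],
)

```text
time: 15.2
position: [0.5719, 0.0821, 0.0796]
tool_rot: [-0.259, 3.129, 0.001]
ft_force: [-1.5, 0.0, 5.4]
grip_width: 0.343
```

```bash
python3 -c "
from h import *
feel(4)"
```

```text
t 15.35 blk cx,cy -59.7 -2.7 mm sole 60.09 N 7.70 Fx 0.01 Fy 1.35 Mx 0.549 My -0.207 yaw 99.44 tilt 0.03 -0.11
```

Emit:
step_arm(
  plan=[
    {"x":0,"y":0.001,"z":0.0001,"wx":0,"wy":0,"wz":0,"jaw":1},
    {"x":0,"y":0.002,"z":0.0001,"wx":0,"wy":0,"wz":0,"jaw":1},
    {"x":0,"y":0.003,"z":0.0001,"wx":0,"wy":0,"wz":0,"jaw":1},
    {"x":0,"y":0.003,"z":0.0001,"wx":0,"wy":0,"wz":0,"jaw":1},
  ],
)

```text
time: 15.75
position: [0.5715, 0.0847, 0.0796]
tool_rot: [-0.258, 3.129, 0.0]
ft_force: [-1.8, -1.5, 6.1]
grip_width: 0.342
```

```bash
python3 -c "
from h import *
feel(4)"
```

```text
t 15.90 blk cx,cy -57.1 -2.7 mm sole 60.12 N 8.76 Fx -0.56 Fy 2.14 Mx 0.619 My -0.035 yaw 99.43 tilt 0.00 -0.12
```

Emit:
step_arm(
  plan=[
    {"x":0,"y":0.001,"z":0,"wx":0,"wy":0,"wz":0,"jaw":1},
    {"x":0,"y":0.002,"z":-0.0002,"wx":0,"wy":0,"wz":0,"jaw":1},
    {"x":0,"y":0.0025,"z":-0.0003,"wx":0,"wy":0,"wz":0,"jaw":1},
    {"x":0,"y":0.0025,"z":-0.0003,"wx":0,"wy":0,"wz":0,"jaw":1},
  ],
)

```text
time: 16.3
position: [0.5712, 0.0857, 0.0797]
tool_rot: [-0.257, 3.129, -0.002]
ft_force: [-1.3, -3.2, 6.2]
grip_width: 0.339
```

```bash
python3 -c "
from h import *
feel(4)"
```

```text
t 16.45 blk cx,cy -56.0 -2.6 mm sole 60.22 N 7.95 Fx -2.94 Fy 1.78 Mx 0.517 My 0.526 yaw 99.39 tilt -0.09 -0.11
```

Emit:
step_arm(
  plan=[
    {"x":0.0002,"y":0,"z":0.0002,"wx":0,"wy":0,"wz":0,"jaw":1},
    {"x":0.0003,"y":0.0005,"z":0.0003,"wx":0,"wy":0,"wz":0,"jaw":1},
    {"x":0.0003,"y":0.001,"z":0.0003,"wx":0,"wy":0,"wz":0,"jaw":1},
    {"x":0.0003,"y":0.0015,"z":0.0003,"wx":0,"wy":0,"wz":0,"jaw":1},
    {"x":0.0003,"y":0.0015,"z":0.0003,"wx":0,"wy":0,"wz":0,"jaw":1},
  ],
)

```text
time: 16.95
position: [0.571, 0.0865, 0.0798]
tool_rot: [-0.256, 3.129, -0.003]
ft_force: [-1.6, -3.4, 7.7]
grip_width: 0.337
```

```bash
python3 -c "
from h import *
feel(4)"
```

```text
t 17.10 blk cx,cy -55.2 -2.5 mm sole 60.36 N 9.45 Fx -3.61 Fy 1.83 Mx 0.628 My 0.764 yaw 99.36 tilt -0.12 -0.14
```

Emit:
step_arm(
  plan=[
    {"x":0.0002,"y":0.001,"z":-0.0001,"wx":0,"wy":0,"wz":0,"jaw":1},
    {"x":0.0003,"y":0.002,"z":-0.0003,"wx":0,"wy":0,"wz":0,"jaw":1},
    {"x":0.0003,"y":0.003,"z":-0.0005,"wx":0,"wy":0,"wz":0,"jaw":1},
    {"x":0.0003,"y":0.003,"z":-0.0005,"wx":0,"wy":0,"wz":0,"jaw":1},
  ],
)

```text
time: 17.5
position: [0.5704, 0.0897, 0.0806]
tool_rot: [-0.256, 3.128, -0.003]
ft_force: [-1.7, -4.5, 7.9]
grip_width: 0.341
```

```bash
python3 -c "
from h import *
feel(4)"
```

```text
t 17.65 blk cx,cy -51.9 -2.4 mm sole 61.10 N 10.33 Fx -3.31 Fy 2.28 Mx 0.639 My 0.678 yaw 99.37 tilt -0.10 -0.16
```

Emit:
step_arm(
  plan=[
    {"x":0.0002,"y":0.001,"z":-0.0002,"wx":0,"wy":0,"wz":0,"jaw":1},
    {"x":0.0003,"y":0.002,"z":-0.0004,"wx":0,"wy":0,"wz":0,"jaw":1},
    {"x":0.0003,"y":0.003,"z":-0.0006,"wx":0,"wy":0,"wz":0,"jaw":1},
    {"x":0.0003,"y":0.003,"z":-0.0006,"wx":0,"wy":0,"wz":0,"jaw":1},
  ],
)

```text
time: 18.05
position: [0.5698, 0.093, 0.0813]
tool_rot: [-0.257, 3.128, -0.002]
ft_force: [-2.1, -1.8, 7.4]
grip_width: 0.34
```

```bash
python3 -c "
from h import *
feel(4)"
```

```text
t 18.20 blk cx,cy -48.5 -2.4 mm sole 61.78 N 10.47 Fx -2.19 Fy 2.09 Mx 0.544 My 0.536 yaw 99.38 tilt -0.08 -0.20
```

Emit:
step_arm(
  plan=[
    {"x":0.0002,"y":0.0012,"z":-0.0002,"wx":0,"wy":0,"wz":0,"jaw":1},
    {"x":0.0003,"y":0.0025,"z":-0.0004,"wx":0,"wy":0,"wz":0,"jaw":1},
    {"x":0.0003,"y":0.0037,"z":-0.0006,"wx":0,"wy":0,"wz":0,"jaw":1},
    {"x":0.0003,"y":0.005,"z":-0.0007,"wx":0,"wy":0,"wz":0,"jaw":1},
    {"x":0.0003,"y":0.005,"z":-0.0007,"wx":0,"wy":0,"wz":0,"jaw":1},
  ],
)

```text
time: 18.7
position: [0.5688, 0.0984, 0.0821]
tool_rot: [-0.257, 3.127, -0.001]
ft_force: [-0.6, -2.8, 8.6]
grip_width: 0.342
```

```bash
python3 -c "
from h import *
feel(4)"
```

```text
t 18.85 blk cx,cy -43.1 -2.3 mm sole 62.66 N 10.77 Fx -2.20 Fy 1.45 Mx 0.501 My 0.414 yaw 99.40 tilt -0.05 -0.23
```

Emit:
step_arm(
  plan=[
    {"x":0.0001,"y":0.0015,"z":-0.0002,"wx":0,"wy":0,"wz":0,"jaw":1},
    {"x":0.0002,"y":0.003,"z":-0.0004,"wx":0,"wy":0,"wz":0,"jaw":1},
    {"x":0.0002,"y":0.0045,"z":-0.0005,"wx":0,"wy":0,"wz":0,"jaw":1},
    {"x":0.0002,"y":0.006,"z":-0.0006,"wx":0,"wy":0,"wz":0,"jaw":1},
    {"x":0.0002,"y":0.006,"z":-0.0006,"wx":0,"wy":0,"wz":0,"jaw":1},
  ],
)

```text
time: 19.35
position: [0.5677, 0.1049, 0.0829]
tool_rot: [-0.258, 3.127, 0.0]
ft_force: [-1.4, -1.4, 7.6]
grip_width: 0.342
```

```bash
python3 -c "
from h import *
feel(4)"
```

```text
t 19.50 blk cx,cy -36.5 -2.3 mm sole 63.38 N 10.91 Fx -1.40 Fy 1.37 Mx 0.494 My 0.216 yaw 99.41 tilt -0.01 -0.25
```

Emit:
step_arm(
  plan=[
    {"x":0.0001,"y":0.002,"z":-0.0002,"wx":0,"wy":0,"wz":0,"jaw":1},
    {"x":0.0002,"y":0.004,"z":-0.0003,"wx":0,"wy":0,"wz":0,"jaw":1},
    {"x":0.0002,"y":0.006,"z":-0.0004,"wx":0,"wy":0,"wz":0,"jaw":1},
    {"x":0.0002,"y":0.008,"z":-0.0004,"wx":0,"wy":0,"wz":0,"jaw":1},
    {"x":0.0002,"y":0.01,"z":-0.0004,"wx":0,"wy":0,"wz":0,"jaw":1},
    {"x":0.0002,"y":0.01,"z":-0.0004,"wx":0,"wy":0,"wz":0,"jaw":1},
  ],
)

```text
time: 20.1
position: [0.5659, 0.1158, 0.0834]
tool_rot: [-0.258, 3.126, 0.002]
ft_force: [-0.5, -0.3, 9.6]
grip_width: 0.343
```

```bash
python3 -c "
from h import *
feel(4)"
```

```text
t 20.25 blk cx,cy -25.6 -2.2 mm sole 63.87 N 11.36 Fx -0.31 Fy 0.55 Mx 0.458 My -0.044 yaw 99.43 tilt 0.04 -0.26
```

Emit:
step_arm(
  plan=[
    {"x":0,"y":0.002,"z":0,"wx":0,"wy":0,"wz":0,"jaw":1},
    {"x":0,"y":0.005,"z":-0.0001,"wx":0,"wy":0,"wz":0,"jaw":1},
    {"x":0,"y":0.008,"z":-0.0001,"wx":0,"wy":0,"wz":0,"jaw":1},
    {"x":0,"y":0.011,"z":-0.0001,"wx":0,"wy":0,"wz":0,"jaw":1},
    {"x":0,"y":0.014,"z":-0.0001,"wx":0,"wy":0,"wz":0,"jaw":1},
    {"x":0,"y":0.016,"z":-0.0001,"wx":0,"wy":0,"wz":0,"jaw":1},
    {"x":0,"y":0.016,"z":-0.0001,"wx":0,"wy":0,"wz":0,"jaw":1},
  ],
)

```text
time: 20.95
position: [0.5631, 0.1317, 0.0834]
tool_rot: [-0.259, 3.127, 0.002]
ft_force: [-0.9, -0.2, 9.4]
grip_width: 0.343
```

```bash
python3 -c "
from h import *
feel(4)"
```

```text
t 21.10 blk cx,cy -9.4 -2.1 mm sole 63.88 N 10.97 Fx 0.32 Fy 1.00 Mx 0.488 My -0.004 yaw 99.44 tilt 0.05 -0.25
```

Emit:
step_arm(
  plan=[
    {"x":0,"y":0.002,"z":0,"wx":0,"wy":0,"wz":0,"jaw":1},
    {"x":0,"y":0.004,"z":0,"wx":0,"wy":0,"wz":0,"jaw":1},
    {"x":0,"y":0.006,"z":0.0001,"wx":0,"wy":0,"wz":0,"jaw":1},
    {"x":0,"y":0.006,"z":0.0001,"wx":0,"wy":0,"wz":0,"jaw":1},
  ],
)

```text
time: 21.5
position: [0.562, 0.1379, 0.0833]
tool_rot: [-0.259, 3.127, 0.003]
ft_force: [-1.7, 0.6, 8.2]
grip_width: 0.34
```

```bash
python3 -c "
from h import *
feel(4)"
```

```text
t 21.65 blk cx,cy -3.1 -2.1 mm sole 63.77 N 10.49 Fx 0.93 Fy 1.27 Mx 0.467 My -0.099 yaw 99.45 tilt 0.08 -0.25
```

Emit:
step_arm(
  plan=[
    {"x":0,"y":0.0015,"z":0.0001,"wx":0,"wy":0,"wz":0,"jaw":1},
    {"x":0,"y":0.003,"z":0.0002,"wx":0,"wy":0,"wz":0,"jaw":1},
    {"x":0,"y":0.004,"z":0.0003,"wx":0,"wy":0,"wz":0,"jaw":1},
    {"x":0,"y":0.004,"z":0.0003,"wx":0,"wy":0,"wz":0,"jaw":1},
  ],
)

```text
time: 22.05
position: [0.5613, 0.142, 0.083]
tool_rot: [-0.259, 3.127, 0.003]
ft_force: [-1.2, 1.9, 9.0]
grip_width: 0.338
```

```bash
python3 -c "
from h import *
feel(4)"
```

```text
t 22.20 blk cx,cy 1.1 -2.0 mm sole 63.56 N 11.01 Fx 1.50 Fy 1.05 Mx 0.563 My -0.227 yaw 99.45 tilt 0.10 -0.25
```

Emit:
step_arm(
  plan=[
    {"x":0,"y":0.0015,"z":0.0002,"wx":0,"wy":0,"wz":0,"jaw":1},
    {"x":0,"y":0.003,"z":0.0003,"wx":0,"wy":0,"wz":0,"jaw":1},
    {"x":0,"y":0.004,"z":0.0004,"wx":0,"wy":0,"wz":0,"jaw":1},
    {"x":0,"y":0.004,"z":0.0004,"wx":0,"wy":0,"wz":0,"jaw":1},
  ],
)

```text
time: 22.6
position: [0.5606, 0.1463, 0.0827]
tool_rot: [-0.259, 3.127, 0.004]
ft_force: [-1.6, 2.0, 8.8]
grip_width: 0.34
```

```bash
python3 -c "
from h import *
feel(4)"
```

```text
t 22.75 blk cx,cy 5.5 -2.0 mm sole 63.20 N 11.52 Fx 2.11 Fy 1.33 Mx 0.611 My -0.343 yaw 99.46 tilt 0.13 -0.24
```

Emit:
step_arm(
  plan=[
    {"x":0,"y":0.0015,"z":0.0002,"wx":0,"wy":0,"wz":0,"jaw":1},
    {"x":0,"y":0.003,"z":0.0004,"wx":0,"wy":0,"wz":0,"jaw":1},
    {"x":0,"y":0.004,"z":0.0005,"wx":0,"wy":0,"wz":0,"jaw":1},
    {"x":0,"y":0.004,"z":0.0005,"wx":0,"wy":0,"wz":0,"jaw":1},
  ],
)

```text
time: 23.15
position: [0.5598, 0.1506, 0.0822]
tool_rot: [-0.259, 3.127, 0.005]
ft_force: [-2.7, 2.0, 9.6]
grip_width: 0.343
```

```bash
python3 -c "
from h import *
feel(4)"
```

```text
t 23.30 blk cx,cy 9.9 -2.0 mm sole 62.76 N 11.78 Fx 2.45 Fy 1.68 Mx 0.643 My -0.462 yaw 99.47 tilt 0.15 -0.24
```

Emit:
step_arm(
  plan=[
    {"x":0.0001,"y":0.0015,"z":0.0002,"wx":0,"wy":0,"wz":0,"jaw":1},
    {"x":0.0002,"y":0.003,"z":0.0004,"wx":0,"wy":0,"wz":0,"jaw":1},
    {"x":0.0002,"y":0.004,"z":0.0006,"wx":0,"wy":0,"wz":0,"jaw":1},
    {"x":0.0002,"y":0.004,"z":0.0006,"wx":0,"wy":0,"wz":0,"jaw":1},
  ],
)

```text
time: 23.7
position: [0.5591, 0.1549, 0.0817]
tool_rot: [-0.259, 3.127, 0.005]
ft_force: [-1.6, 2.9, 9.8]
grip_width: 0.338
```

```bash
python3 -c "
from h import *
feel(4)"
```

```text
t 23.85 blk cx,cy 14.3 -1.9 mm sole 62.20 N 11.65 Fx 2.86 Fy 1.15 Mx 0.566 My -0.556 yaw 99.48 tilt 0.18 -0.26
```

Emit:
step_arm(
  plan=[
    {"x":0.0001,"y":0.0015,"z":0.0003,"wx":0,"wy":0,"wz":0,"jaw":1},
    {"x":0.0001,"y":0.003,"z":0.0006,"wx":0,"wy":0,"wz":0,"jaw":1},
    {"x":0.0001,"y":0.004,"z":0.0008,"wx":0,"wy":0,"wz":0,"jaw":1},
    {"x":0.0001,"y":0.004,"z":0.0008,"wx":0,"wy":0,"wz":0,"jaw":1},
  ],
)

```text
time: 24.25
position: [0.5583, 0.1592, 0.081]
tool_rot: [-0.26, 3.126, 0.006]
ft_force: [-1.1, 3.2, 10.7]
grip_width: 0.341
```

```bash
python3 -c "
from h import *
feel(4)"
```

```text
t 24.40 blk cx,cy 18.7 -1.9 mm sole 61.52 N 12.09 Fx 3.33 Fy 1.17 Mx 0.560 My -0.708 yaw 99.49 tilt 0.21 -0.27
```

Emit:
step_arm(
  plan=[
    {"x":0,"y":0.001,"z":0.0002,"wx":0,"wy":0,"wz":0,"jaw":1},
    {"x":0,"y":0.002,"z":0.0004,"wx":0,"wy":0,"wz":0,"jaw":1},
    {"x":0,"y":0.003,"z":0.0006,"wx":0,"wy":0,"wz":0,"jaw":1},
    {"x":0,"y":0.003,"z":0.0006,"wx":0,"wy":0,"wz":0,"jaw":1},
  ],
)

```text
time: 24.8
position: [0.5578, 0.1625, 0.0805]
tool_rot: [-0.26, 3.126, 0.007]
ft_force: [-1.5, 3.6, 9.4]
grip_width: 0.342
```

```bash
python3 -c "
from h import *
feel(4)"
```

```text
t 24.95 blk cx,cy 22.0 -1.8 mm sole 60.97 N 11.85 Fx 3.78 Fy 1.42 Mx 0.585 My -0.759 yaw 99.50 tilt 0.23 -0.27
```

Emit:
step_arm(
  plan=[
    {"x":0,"y":0.001,"z":0.0002,"wx":0,"wy":0,"wz":0,"jaw":1},
    {"x":0,"y":0.002,"z":0.0004,"wx":0,"wy":0,"wz":0,"jaw":1},
    {"x":0,"y":0.003,"z":0.0006,"wx":0,"wy":0,"wz":0,"jaw":1},
    {"x":0,"y":0.003,"z":0.0006,"wx":0,"wy":0,"wz":0,"jaw":1},
  ],
)

```text
time: 25.35
position: [0.5572, 0.1657, 0.0799]
tool_rot: [-0.26, 3.126, 0.007]
ft_force: [-2.9, 3.1, 10.1]
grip_width: 0.342
```

```bash
python3 -c "
from h import *
feel(4)"
```

```text
t 25.50 blk cx,cy 25.2 -1.8 mm sole 60.37 N 12.33 Fx 4.00 Fy 1.56 Mx 0.580 My -0.856 yaw 99.50 tilt 0.24 -0.27
```

Emit:
step_arm(
  plan=[
    {"x":0,"y":0.001,"z":0.0001,"wx":0,"wy":0,"wz":0,"jaw":1},
    {"x":0,"y":0.002,"z":0.0001,"wx":0,"wy":0,"wz":0,"jaw":1},
    {"x":0,"y":0.003,"z":0.0001,"wx":0,"wy":0,"wz":0,"jaw":1},
    {"x":0,"y":0.003,"z":0.0001,"wx":0,"wy":0,"wz":0,"jaw":1},
  ],
)

```text
time: 25.9
position: [0.557, 0.1671, 0.0796]
tool_rot: [-0.259, 3.126, 0.004]
ft_force: [-1.4, 1.7, 9.9]
grip_width: 0.34
```

```bash
python3 -c "
from h import *
feel(4)"
```

```text
t 26.05 blk cx,cy 26.6 -1.8 mm sole 60.14 N 11.94 Fx 2.07 Fy 1.20 Mx 0.546 My -0.217 yaw 99.47 tilt 0.13 -0.26
```

Emit:
step_arm(
  plan=[
    {"x":0,"y":0.0015,"z":0,"wx":0,"wy":0,"wz":0,"jaw":1},
    {"x":0,"y":0.003,"z":-0.0001,"wx":0,"wy":0,"wz":0,"jaw":1},
    {"x":0,"y":0.0045,"z":-0.0002,"wx":0,"wy":0,"wz":0,"jaw":1},
    {"x":0,"y":0.006,"z":-0.0002,"wx":0,"wy":0,"wz":0,"jaw":1},
    {"x":0,"y":0.006,"z":-0.0002,"wx":0,"wy":0,"wz":0,"jaw":1},
  ],
)

```text
time: 26.55
position: [0.5561, 0.1719, 0.0796]
tool_rot: [-0.258, 3.127, 0.002]
ft_force: [-0.3, -0.6, 8.6]
grip_width: 0.342
```

```bash
python3 -c "
from h import *
feel(4)"
```

```text
t 26.70 blk cx,cy 31.5 -1.8 mm sole 60.08 N 11.03 Fx -0.01 Fy 0.59 Mx 0.427 My 0.256 yaw 99.44 tilt 0.05 -0.25
```

Emit:
step_arm(
  plan=[
    {"x":0,"y":0.001,"z":-0.0001,"wx":0,"wy":0,"wz":0,"jaw":1},
    {"x":0,"y":0.002,"z":-0.0002,"wx":0,"wy":0,"wz":0,"jaw":1},
    {"x":0,"y":0.003,"z":-0.0003,"wx":0,"wy":0,"wz":0,"jaw":1},
    {"x":0,"y":0.004,"z":-0.0003,"wx":0,"wy":0,"wz":0,"jaw":1},
    {"x":0,"y":0.004,"z":-0.0003,"wx":0,"wy":0,"wz":0,"jaw":1},
  ],
)

```text
time: 27.2
position: [0.5555, 0.1753, 0.0796]
tool_rot: [-0.258, 3.127, 0.001]
ft_force: [0.6, -0.2, 6.6]
grip_width: 0.347
```

```bash
python3 -c "
from h import *
feel(4)"
```

```text
t 27.35 blk cx,cy 35.0 -1.8 mm sole 60.07 N 8.78 Fx -0.17 Fy 0.01 Mx 0.277 My 0.375 yaw 99.44 tilt 0.01 -0.24
```

Emit:
step_arm(
  plan=[
    {"x":0,"y":0.001,"z":0,"wx":0,"wy":0,"wz":0,"jaw":1},
    {"x":0,"y":0.002,"z":0,"wx":0,"wy":0,"wz":0,"jaw":1},
    {"x":0,"y":0.003,"z":0,"wx":0,"wy":0,"wz":0,"jaw":1},
    {"x":0,"y":0.003,"z":0,"wx":0,"wy":0,"wz":0,"jaw":1},
  ],
)

```text
time: 27.75
position: [0.5554, 0.176, 0.0795]
tool_rot: [-0.257, 3.127, -0.004]
ft_force: [0.7, -3.8, 6.9]
grip_width: 0.342
```

```bash
python3 -c "
from h import *
feel(4)"
```

```text
t 27.90 blk cx,cy 35.7 -1.8 mm sole 59.96 N 9.06 Fx -3.91 Fy 0.15 Mx 0.313 My 1.284 yaw 99.38 tilt -0.15 -0.22
```

Fx jumped to −3.9 N, so the stop is felt. I'll relieve the forward lead, lift straight up and look.

Emit:
step_arm(
  plan=[
    {"x":0,"y":-0.001,"z":0,"wx":0,"wy":0,"wz":0,"jaw":1},
    {"x":0,"y":-0.002,"z":0,"wx":0,"wy":0,"wz":0,"jaw":1},
    {"x":0,"y":-0.002,"z":-0.0005,"wx":0,"wy":0,"wz":0,"jaw":1},
    {"x":0,"y":-0.002,"z":-0.001,"wx":0,"wy":0,"wz":0,"jaw":1},
    {"x":0,"y":-0.002,"z":-0.003,"wx":0,"wy":0,"wz":0,"jaw":1},
    {"x":0,"y":-0.002,"z":-0.015,"wx":0,"wy":0,"wz":0,"jaw":1},
    {"x":0,"y":-0.002,"z":-0.04,"wx":0,"wy":0,"wz":0,"jaw":1},
    {"x":0,"y":-0.002,"z":-0.04,"wx":0,"wy":0,"wz":0,"jaw":1},
    {"x":0,"y":-0.002,"z":-0.04,"wx":0,"wy":0,"wz":0,"jaw":1},
  ],
)

```text
time: 28.8
position: [0.5533, 0.1765, 0.1175]
tool_rot: [-0.259, 3.131, 0.001]
ft_force: [0.2, -0.2, -2.8]
grip_width: 0.339
```

Run:
```python
from h import *
feel(3); go([.559,-.293,.12],75.7)
b=ctrl.get_image('scene')[190:300,270:400]
cv2.imwrite('pics/c6.png',cv2.resize(b,None,fx=6,fy=6,interpolation=cv2.INTER_CUBIC)[:600])
```

```text
t 28.90 blk cx,cy 36.4 0.8 mm sole 97.30 N -0.19 Fx -0.46 Fy 0.09 Mx 0.035 My -0.061 yaw 99.45 tilt -0.01 0.12
t 28.9 pos [0.5524 0.1761 0.1162] yaw 99.45 F [-0.18 -0.96 -1.73] M [0.014 0.037 0.061] w 0.34
 shift [ 0.0706 -0.4638 -0.0035] turn [-0.04 -0.11 23.75]
```

View pics/c6.png

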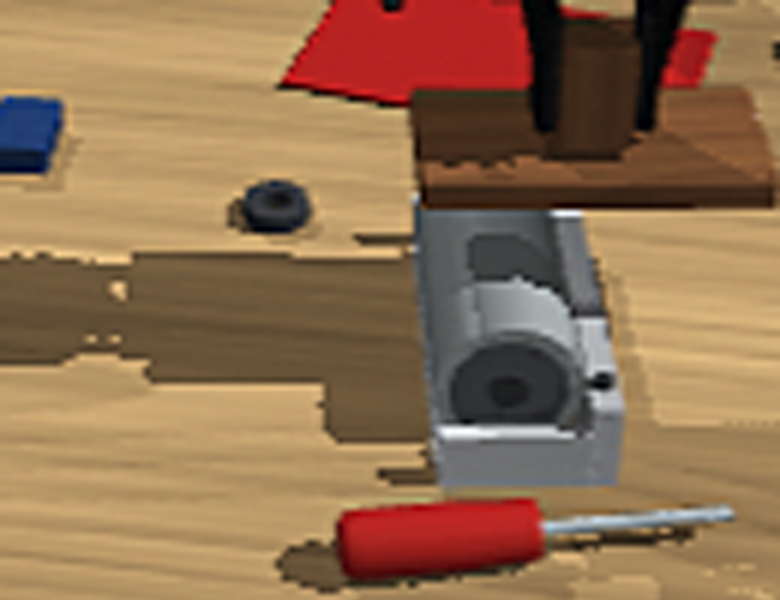

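Picture 9 shows the roller seated in the cradle against the stop, with its end circle at crop (510,390), i.e. scene (355,255). The bystanders are undisturbed. The block goes back to the mat now.

Emit:
step_arm(
  plan=[
    {"x":0.003,"y":-0.02,"z":-0.003,"wx":0,"wy":0,"wz":1,"jaw":1},
    {"x":0.0087,"y":-0.057,"z":-0.003,"wx":0,"wy":0,"wz":3,"jaw":1},
    {"x":0.0154,"y":-0.101,"z":-0.003,"wx":0,"wy":0,"wz":5,"jaw":1},
    {"x":0.0221,"y":-0.145,"z":-0.003,"wx":0,"wy":0,"wz":8,"jaw":1},
    {"x":0.0288,"y":-0.189,"z":-0.003,"wx":0,"wy":0,"wz":11,"jaw":1},
    {"x":0.0355,"y":-0.233,"z":-0.003,"wx":0,"wy":0,"wz":14,"jaw":1},
    {"x":0.0422,"y":-0.277,"z":-0.003,"wx":0,"wy":0,"wz":17,"jaw":1},
    {"x":0.0489,"y":-0.321,"z":-0.003,"wx":0,"wy":0,"wz":20,"jaw":1},
    {"x":0.0556,"y":-0.365,"z":-0.003,"wx":0,"wy":0,"wz":22,"jaw":1},
    {"x":0.0623,"y":-0.409,"z":-0.003,"wx":0,"wy":0,"wz":23.7,"jaw":1},
    {"x":0.068,"y":-0.447,"z":-0.003,"wx":0,"wy":0,"wz":23.7,"jaw":1},
    {"x":0.0706,"y":-0.4638,"z":-0.003,"wx":0,"wy":0,"wz":23.7,"jaw":1},
    {"x":0.0706,"y":-0.4638,"z":0.02,"wx":0,"wy":0,"wz":23.7,"jaw":1},
    {"x":0.0706,"y":-0.4638,"z":0.05,"wx":0,"wy":0,"wz":23.7,"jaw":1},
    {"x":0.0706,"y":-0.4638,"z":0.07,"wx":0,"wy":0,"wz":23.7,"jaw":1},
    {"x":0.0706,"y":-0.4638,"z":0.07,"wx":0,"wy":0,"wz":23.7,"jaw":1},
    {"x":0.0706,"y":-0.4638,"z":0.07,"wx":0,"wy":0,"wz":23.7,"jaw":1},
  ],
)

```text
time: 30.65
position: [0.5591, -0.2936, 0.0473]
tool_rot: [-0.391, -3.116, 0.0]
ft_force: [1.1, -0.3, -1.9]
grip_width: 0.346
```

Run:
```python
from h import *
feel(3); go([.559,-.293,.0235],75.7)
```

```text
t 30.75 blk cx,cy -428.5 70.5 mm sole 28.72 N 0.23 Fx -0.41 Fy -0.43 Mx -0.018 My -0.013 yaw 75.72 tilt -0.08 -0.11
t 30.75 pos [ 0.5606 -0.2938  0.0489] yaw 75.72 F [ 0.95 -0.01 -2.23] M [ 0.009 -0.023 -0.013] w 0.336
 shift [0.0018 0.0004 0.0254] turn [-0.03  0.13  0.02]
```

Emit:
step_arm(
  plan=[
    {"x":0,"y":0,"z":0.012,"wx":0,"wy":0,"wz":0,"jaw":1},
    {"x":0,"y":0,"z":0.019,"wx":0,"wy":0,"wz":0,"jaw":1},
    {"x":0,"y":0,"z":0.0225,"wx":0,"wy":0,"wz":0,"jaw":1},
    {"x":0,"y":0,"z":0.024,"wx":0,"wy":0,"wz":0,"jaw":1},
    {"x":0,"y":0,"z":0.025,"wx":0,"wy":0,"wz":0,"jaw":1},
    {"x":0,"y":0,"z":0.025,"wx":0,"wy":0,"wz":0,"jaw":1},
    {"x":0,"y":0,"z":0.025,"wx":0,"wy":0,"wz":0,"jaw":1},
  ],
)

```text
time: 31.45
position: [0.5597, -0.2925, 0.0237]
tool_rot: [-0.389, -3.117, -0.002]
ft_force: [-4.7, 2.9, 7.3]
grip_width: 0.341
```

Run:
```python
from h import *
feel(4)
```

```text
t 31.60 blk cx,cy -427.2 70.6 mm sole 4.20 N 9.50 Fx 3.71 Fy 3.60 Mx 0.862 My -0.628 yaw 75.76 tilt 0.08 0.02
```

Emit:
step_arm(
  plan=[
    {"x":0,"y":0,"z":-0.0008,"wx":0,"wy":0,"wz":0,"jaw":1},
    {"x":0,"y":0,"z":-0.0008,"wx":0,"wy":0,"wz":0,"jaw":0},
    {"x":0,"y":0,"z":-0.0008,"wx":0,"wy":0,"wz":0,"jaw":-1},
    {"x":0,"y":0,"z":-0.0008,"wx":0,"wy":0,"wz":0,"jaw":-1},
    {"x":0,"y":0,"z":-0.0008,"wx":0,"wy":0,"wz":0,"jaw":-1},
    {"x":0,"y":0,"z":-0.0008,"wx":0,"wy":0,"wz":0,"jaw":-1},
    {"x":0,"y":0,"z":-0.03,"wx":0,"wy":0,"wz":0,"jaw":-1},
    {"x":0,"y":0,"z":-0.08,"wx":0,"wy":0,"wz":0,"jaw":-1},
    {"x":0,"y":0,"z":-0.13,"wx":0,"wy":0,"wz":0,"jaw":-1},
    {"x":0,"y":-0.04,"z":-0.15,"wx":0,"wy":0,"wz":0,"jaw":-1},
    {"x":0,"y":-0.08,"z":-0.15,"wx":0,"wy":0,"wz":0,"jaw":-1},
    {"x":0,"y":-0.12,"z":-0.15,"wx":0,"wy":0,"wz":0,"jaw":-1},
    {"x":0,"y":-0.12,"z":-0.15,"wx":0,"wy":0,"wz":0,"jaw":-1},
    {"x":0,"y":-0.12,"z":-0.15,"wx":0,"wy":0,"wz":0,"jaw":-1},
    {"x":0,"y":-0.12,"z":-0.15,"wx":0,"wy":0,"wz":0,"jaw":-1},
  ],
)

```text
time: 33.1
position: [0.5311, -0.4078, 0.172]
tool_rot: [-0.388, -3.118, -0.002]
ft_force: [0.2, 1.2, 0.4]
grip_width: 0.999
```

Run:
```python
from h import *
feel(2)
a=ctrl.get_image("top"); b=ctrl.get_image("scene")
A=cv2.resize(a[90:220,220:350],(390,390),interpolation=cv2.INTER_CUBIC);B=cv2.resize(a[100:230,390:520],(390,390),interpolation=cv2.INTER_CUBIC)
cv2.imwrite("pics/c7.png",np.hstack([A,B]))
```

```text
t 33.15 blk cx,cy -536.2 117.4 mm sole 152.57 N 2.47 Fx 0.72 Fy -0.08 Mx -0.074 My -0.022 yaw 75.88 tilt 0.07 -0.03
```

View pics/c7.png

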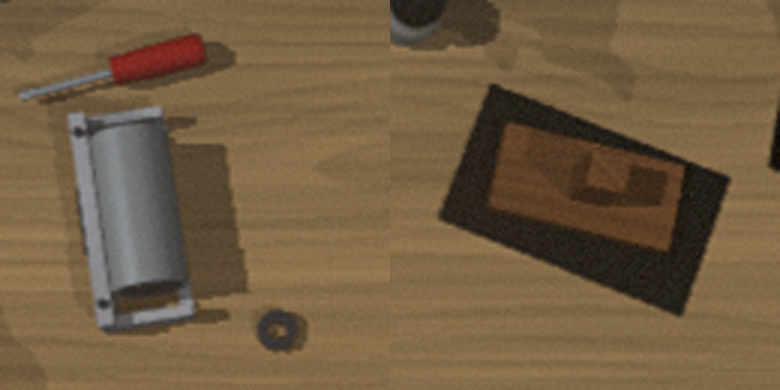

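Picture 10 shows the roller lying parallel to the stop in the cradle, ends at about (128,122) and (150,280). The block is flat on the middle of the black mat, with all bystanders in place. A last numeric check follows on the lateral position.

Run:
```python
from h import *
f=lambda p,o:((p[0]+.5)/3-.5+o[0],(p[1]+.5)/3-.5+o[1])
q=[ray("top",f(p,(220,90)),.06)[:2] for p in((128,122),(150,280))]+[ray("scene",(355,255.2),.03)[:2]]
for p in q: print(((p-C0)@UX).round(4),((p-C0)@UY).round(4))
B=[ray("top",f((p[0]-390,p[1]),(390,100)),.018) for p in((505,122),(686,166),(670,251),(489,207))]; print("plate",np.mean(B,0).round(4),"mat .5556 -.2962")
```

```text
-0.003 -0.0629
-0.0021 0.0581
0.0024 -0.0636
plate [ 0.5611 -0.2933  0.018 ] mat .5556 -.2962
```

```bash
python3 -c "
from h import *
print(ctrl.close_job())"
```

```text
the job is handed in; nothing more can be done
None
```

I rolled the roller under the block's sole over the sill and home against the stop, put the block back on its mat, released it and handed the job in at about 33 s. No verdict was reported.

- **Rolling:** I gripped the post across the block's x and rolled in two strokes, re-laying the block once before the sill. The sill felt about 3.8 mm high. Pressing force was about 8–12.3 N over the sill. It dipped just below 8 N where the roller met it.
- **Stop:** it was felt as a −3.9 N horizontal force, and I then backed off and lifted straight up.
- **Roller, last check:** x is about 0, though the views disagree by a few mm: −2.5 mm from the top camera against +2.4 mm from the scene camera. It lies about 3 mm off the lane's middle, and its two ends agree within 1 mm along x, so it is square.
- **Block, last check:** it looks flat and is about 6 mm from the mat's middle. The gripper is open and clear.
- **Bystanders:** in the last picture the bearing and screwdriver looked unmoved and the jar was only partly in view. I did not measure any of the five, and I did not look at the mouse or module again at the end.
- **Disagreement:** a steady sideways force of 1–3 N appeared whenever I pressed. I never explained it fully and eased it with sub-millimetre side shifts.
- **Limit on the force figures:** they are averages of noisy readings (about ±0.5 N) taken after each small step, so peaks during a step were not recorded.

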